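# Fit a chain sprocket on a gearmotor's keyed shaft

## Task

Get the spare gearmotor ready: pull the plastic transport cap off its output shaft and put it in the red bin, then fit the larger of the two chain sprockets on the shaft, hub up. Push it down while turning it until its keyway finds the shaft's key and it drops, fully home against the shoulder; let go of it and leave the other things on the bench where they are.

Things in the scene. Friction and masses are not known exactly. Their poses are not given: they have to be found in the camera images.
- sprocket: the larger chain sprocket, dark steel, 0.6 kg, loose, hub up: toothed plate 83 mm across, 9 mm thick; on it a plain round hub 52 mm in diameter, 26 mm high (35 mm in all). Bore 26.6 mm right through, with one keyway along its whole length, 9.4 mm wide, its bottom 17.6 mm from the axis. Origin: centre of the underside; z up, x points at the keyway
- cap: the white plastic transport cap, a tube 42 mm in outside diameter and 58 mm high, closed at the top and open below, 30 g, standing loosely over the output shaft on the shoulder; it lifts straight off. Origin: centre of its open lower rim; z up towards the closed end
- shaft_seat (a point): point on the upright output shaft's axis at the top of its shoulder, where the sprocket must sit; z up, x points at the shaft's key. Shaft 25 mm in diameter. The key, 8 mm wide and out to 16.3 mm from the axis, runs from 4 to 40 mm above this point. Shoulder 45 mm in diameter, 10 mm above the gearbox's flat top
- shaft_tip (a point): top end of the same shaft, on its axis, 52 mm above shaft_seat; 3 mm chamfer. x points at the key. The top 12 mm of the shaft, above the key, are plain: a sprocket not lined up goes over these and stops on the key's end, 40 mm short of home. The worm gear holds the shaft: it does not turn by hand
- gearmotor: grey gearmotor lying on two battens, does not move: aluminium gearbox about 112 x 104 mm around the shaft, its top 110 mm above the bench; motor lying beside it. Origin: on the bench under the shaft axis (the shoulder is 120 mm above it); z up, y points along the motor, which lies parallel to y at x = +50 mm, from y = 82 to 266 mm, its top 131 mm above the bench
- bin: red open stacking bin that does not move, 150 mm (x) by 210 mm (y), floor 4 mm thick, walls 80 mm high, the front wall on the -x side only 50 mm high. Origin: centre of its underside; z up
- small_sprocket: bystander: a smaller chain sprocket of the same make, 60 mm across, hub 36 mm in diameter, 27 mm high in all. Origin: centre of the underside
- spray_bottle: bystander: white spray bottle, 72 mm in diameter, 218 mm high. Origin: centre of the underside
- grease_tin: bystander: grey tin, 84 mm in diameter, 75 mm high. Origin: centre of the underside
Not all that is in view belongs to the job. What is shaped like the sprocket but blue, pink or purple is not meant.

How it is judged:
At the end, for the whole second after the job is handed in: The larger sprocket is on the shaft hub up, its underside within 2.5 mm of the shoulder (keyway over key), centred within 4 mm, level within 5 degrees; the cap is in the red bin, the centre of its open rim between the walls and under 68 mm above the bin's underside; both at rest, let go (horizontal distance between sprocket and shaft_seat below 0.004 m and z of sprocket in the frame of shaft_seat between -0.004 and 0.0025 m and angle between sprocket's own z axis and vertical below 0.09 rad and linear speed of sprocket below 0.02 m/s and x of cap in the frame of bin between -0.075 and 0.075 m and y of cap in the frame of bin between -0.105 and 0.105 m and z of cap in the frame of bin below 0.068 m and linear speed of cap below 0.03 m/s); the robot touches nothing.
It fails at once if the smaller sprocket is moved by more than 25 mm (distance of small_sprocket from where it was at the start of the episode above 0.025 m).
It fails at once if the spray bottle or the tin is moved by more than 25 mm (distance of any of spray_bottle, grease_tin from where it was at the start of the episode above 0.025 m).
It also fails if it takes over 58 s, if anything falls off the work surface, if the arm or the gripper's body presses on something with over 40 N, if the wrist force passes 120 N, or if a joint passes its speed limit or range.

## Robot

A 6-joint arm with a two-finger parallel gripper is mounted at the origin on the work surface. World frame = base frame: x ahead of the robot, y to its left, z up, the work surface at z = 0. Lengths are in m, angles in rad, forces in N, time in s.
With the tool pointing down it reaches from about 0.325 to 0.925 m from the base axis. Payload 3.1 kg.
Tool frame: the origin (TCP) lies between the finger pads; the fingertips stand bot.tips_ahead ahead of it and the grasp point (between the pads) lies 8 mm behind it (bot.tips_ahead is the distance from the TCP to the fingertips, in m); z points along the fingers, y is the line along which they close (so a half turn about z gives the same grasp; the last joint's range is limited). The gripper opens to 85 mm and grips with 20 to 120 N. Pads are 22 mm wide; open, the fingers measure 114 mm over their backs; the gripper's body (76 mm by 85 mm) begins 54 mm behind the grasp point. The pads swing forward as they close: fully open they stand 13 mm farther back than shut.
Start: joints at [-1.24, 0.217, 1.613, -0, 1.311, -0.112], TCP at [0.268, -0.565, 0.242] pointing down, gripper open.
Joint ranges: [-2.75, 2.75], [-0.78, 2.1], [0.31, 2.55], [-1.13, 4.27], [0.13, 2.63], [-2.58, 2.58]. Speed limits (rad/s): [2.79, 2.79, 3.14, 3.14, 3.14, 3.14].

## Interface

Orientations are given as a unit quaternion [w, x, y, z].
In Python, from cell import bot gives the robot as it stands.
- The arm moves only by the shell command python3 -m pendant 'ROWS' [FORCE]. ROWS is a JSON object of lists of equal length, an entry for each row: "gripper": the opening, from -1 (shut) to 1 (fully open); "dp": the shift along the tool's x, y, z as a fraction of full scale, a list of three; "dr": the turn, a rotation vector about the tool's x, y, z as a fraction of full scale, a list of three. A call has exactly 5 rows; each row is the pose to reach, as a shift and turn from the pose commanded when the call began, along the tool's axes at that moment; what a row does not reach only later rows make up. Full scale, the value 1, is 50 cm for a shift and 90 degrees for a turn. A row lasts 1/12 s, in which the tool goes at most 41.7 mm and 7.16 degrees, less where a joint would pass 70% of its speed; a pose out of reach is approached as far as the arm can. A call with a number of a shift or a turn outside -1 to 1 is refused whole. A call with a gripper value outside its range is refused whole. The fingers move at their own pace and stop on an object; FORCE is the grip in N (left out, the last holds). Time passes only in rows, so rows that repeat a pose let the fingers close, or fill a call up. It gives the time, the measured TCP pose, the force, the opening and the grip force at its end, in the units of the state.
- bot.get_state(): the state, without advancing time (a new reading comes with each control period).
- bot.capture(name): name is "scene" or "top"; returns (picture, depth): 480x640x3 uint8, red, green, blue; 480x640 float32, m along the optical axis (not along the pixel's ray), 0 where there is no reading.
- bot.camera_info(name): a dict with "fx", "fy", "cx", "cy" (pixels), "position" and "orientation" of the camera in the world. Camera axes: x right, y down, z forward; pixel columns grow to the right and rows downward; lengths in m; the calibration is good to about 2 mm. A picture is of the moment at which its call begins. camera_info takes no time and is no camera call.
- bot.job_done(): hands the job in; it is judged then, once.
The state is a dict: "t": time; "joint_positions": joint angles; "joint_velocities": joint speeds; "tau": joint torques, N m; "eef_pos": TCP position; "ee_rot": TCP orientation; "force": force on the tool from outside, world axes, zero at the start; "moment": the same for the moment, N m; "opening": opening from 0.0 (shut) to 1.0 (fully open); "finger_force": force on a finger pad.
Only numpy, scipy, OpenCV 4.12 (cv2) and the standard library are available. Lean on these libraries where they do the work, as an engineer would, in place of code of your own. Each camera call takes 0.05 s, during which the arm holds its last target. There are 200 camera calls.

## Working session

There is one attempt and no reset: what is moved stays moved. The work goes in short steps, Python scripts to look and compute and a shell command to move; the robot and the scene stay as the last step left them, time stands still between calls to the robot, and variables do not carry over. Pictures are saved under pics/ and viewed, at most 10 in all, crops included, and the job is handed in when it is done.

```bash
mkdir -p pics; cat > h.py <<'E'
import numpy as np,cv2
from cell import bot
from scipy.spatial.transform import Rotation as R
def cap(n):
    p,d=bot.capture(n); return p,d
def cam(n):
    c=bot.camera_info(n); q=np.array(c["orientation"]); return c,R.from_quat(q[[1,2,3,0]]).as_matrix(),np.array(c["position"])
def pts(n,d):
    c,M,t=cam(n); v,u=np.mgrid[:480,:640]
    P=np.stack([(u-c["cx"])/c["fx"]*d,(v-c["cy"])/c["fy"]*d,d],-1)
    return P@M.T+t
def ray(n,u,v,z):
    c,M,t=cam(n); r=M@np.array([(u-c["cx"])/c["fx"],(v-c["cy"])/c["fy"],1]); return t+r*(z-t[2])/r[2]
def save(n,p): cv2.imwrite("pics/"+n,p[...,::-1])
E
python3 - <<'E'
from h import *
for n in("scene","top"):
    p,d=cap(n); save(n+"0.png",p); np.savez(n+"0.npz",p=p,d=d); c,M,t=cam(n); print(n,t,M[:,2],c["fx"])
s=bot.get_state(); print(s, bot.tips_ahead)
E
```

```text
scene [0.95744648 0.4548966  0.7619111 ] [-0.5230525  -0.47011621 -0.71091971] 453.5558745203765
top [0.32664566 0.03664813 0.93759088] [ 0.20205167 -0.02015466 -0.97916746] 462.3797828666556
{'t': 0.1, 'joint_positions': array([-1.24015418e+00,  2.17679797e-01,  1.61483828e+00, -1.40142196e-05,
        1.31131248e+00, -1.12176238e-01]), 'joint_velocities': array([-0.00012695, -0.00158995, -0.00343819,  0.00041683,  0.00128548,
        0.00015776]), 'tau': array([-1.00182373e-03, -3.98081267e+01, -3.04970062e+01, -1.48754293e-04,
        4.30516593e-03, -1.04804545e-05]), 'eef_pos': array([ 0.2675919 , -0.56399584,  0.24106442]), 'ee_rot': array([-1.11154831e-03,  9.75587946e-01,  2.19606256e-01, -1.28714040e-04]), 'force': array([-0.20676298, -0.00800999, -0.75303972]), 'moment': array([0.0664718 , 0.04230033, 0.04760314]), 'finger_force': 0.0, 'opening': 1.0024655550336685} 0.011
```

View pics/scene0.png

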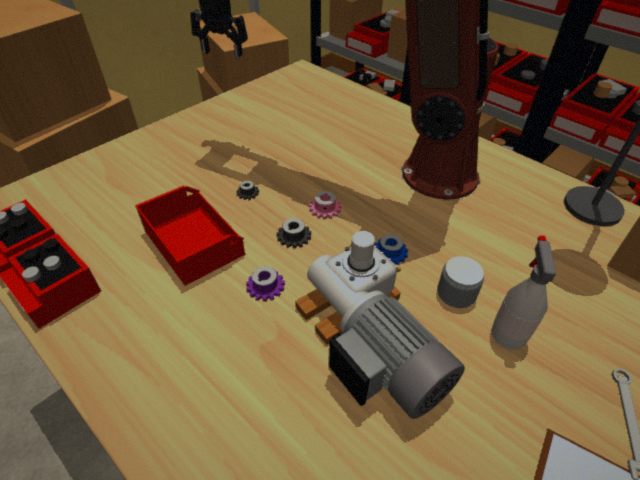

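View pics/top0.png

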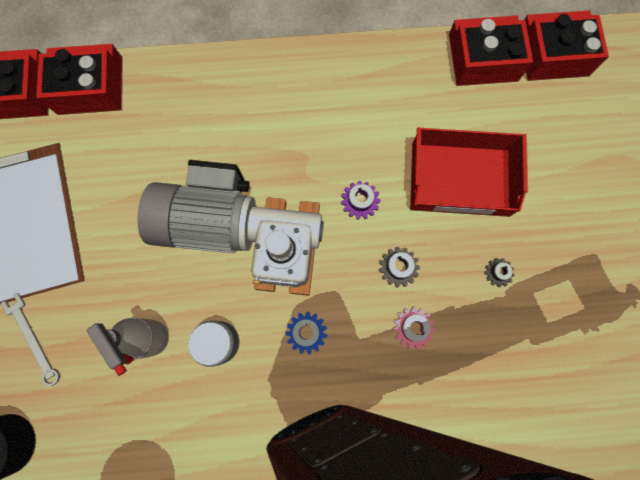

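The top view shows the cap at (280,245), the larger sprocket at (400,266), the small one at (500,271), and the bin at (470,170). The motor extends to the left (+y). Next I'll measure these.

```bash
python3 - <<'E'
from h import *
z=np.load("top0.npz");p,d=z["p"],z["d"];P=pts("top",d)
def reg(u0,u1,v0,v1,zl,zh):
    m=np.zeros((480,640),bool);m[v0:v1,u0:u1]=1
    m&=(P[...,2]>zl)&(P[...,2]<zh)&(d>0); return m
def circ(name,m,h):
    v,u=np.nonzero(m); c=np.float32(np.stack([u,v],1)); (x,y),r=cv2.minEnclosingCircle(c)
    print(name,m.sum(),"med z",np.median(P[m][:,2]).round(4),"mean",P[m].mean(0).round(4),"circ",(round(x,1),round(y,1),round(r,1)),ray("top",x,y,h).round(4), "diam",(2*r*(ray("top",x+1,y,h)-ray("top",x,y,h))[1]).round(4))
circ("cap",reg(255,310,220,275,.170,.19),.178)
circ("hub",reg(370,430,240,295,.028,.05),.035)
m=reg(370,430,240,295,.005,.05);circ("plate",m,.009)
circ("small",reg(480,520,250,290,.004,.05),.006)
hsv=cv2.cvtColor(p,cv2.COLOR_RGB2HSV)
m=reg(400,535,120,225,-.02,.12)&((hsv[...,0]<6)|(hsv[...,0]>174))&(hsv[...,1]>180)
print("floor",P[m&(P[...,2]<.015)].mean(0))
rim=P[m&(P[...,2]>.07)]; print("rim",np.percentile(rim,[1,50,99],axis=0).round(3), cv2.minAreaRect(np.float32(rim[:,:2])))
g=reg(245,325,215,300,.100,.118); print("gearbox",P[g][:,2].mean(),cv2.minAreaRect(np.float32(P[g][:,:2])))
# motor axis: points above .1 in motor region
g=reg(170,240,185,255,.105,.15);q=P[g];vx,vy,x0,y0=cv2.fitLine(np.float32(q[:,:2]),cv2.DIST_HUBER,0,.001,.001).ravel();print("motor line",vx,vy,x0,y0,q[:,2].max())
big=cv2.resize(p[235:300,365:435],None,fx=8,fy=8,interpolation=cv2.INTER_CUBIC);save("spr.png",big)
E
```

```text
cap 490 med z 0.1771 mean [0.4806 0.1084 0.1771] circ (277.5, 242.5, 12.6) [0.4801 0.1081 0.178 ] diam -0.042
hub 409 med z 0.0341 mean [ 0.445  -0.1191  0.0341] circ (401.2, 264.8, 13.3) [ 0.4448 -0.1186  0.035 ] diam -0.0524
plate 982 med z 0.011 mean [ 0.4434 -0.1172  0.0198] circ (395.7, 273.3, 27.4) [ 0.432  -0.1099  0.009 ] diam -0.1105
small 540 med z 0.0116 mean [ 0.4174 -0.3174  0.0154] circ (497.1, 268.0, 19.2) [ 0.4263 -0.3171  0.006 ] diam -0.0778
floor [ 0.62870416 -0.28003966  0.00372968]
rim [[ 0.558 -0.383  0.07 ]
 [ 0.665 -0.289  0.078]
 [ 0.708 -0.158  0.082]] ((0.6303505301475525, -0.2705592215061188), (0.21706292033195496, 0.13510388135910034), 81.69458770751953)
gearbox 0.10807661214441731 ((0.48526063561439514, 0.10882658511400223), (0.1363987773656845, 0.12449271231889725), 82.4924545288086)
motor line 0.49303436 0.87000984 0.5569561 0.24265185 0.13337714806391243
```

View pics/spr.png

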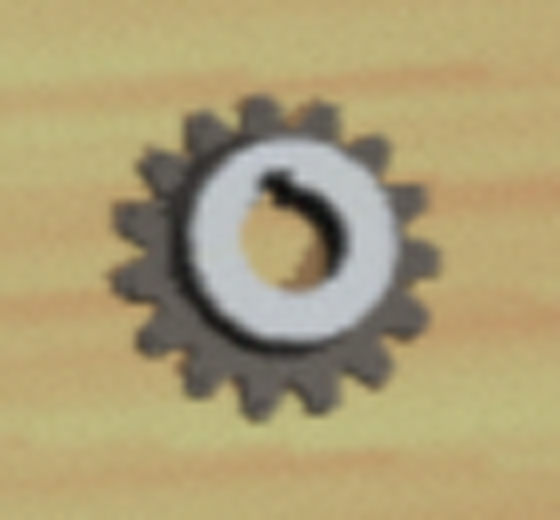

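The crop shows the sprocket's hub centre at (293,242) and its keyway up and slightly left at (272,182), which is roughly 20° from +x towards +y. Heights and sizes match the given values. Moving above the cap now.

```bash
cat >> h.py <<'E'
def to(x,y,z,yaw=None):
    "tool-frame fractions to reach a tool-down pose; yaw = world angle (deg) of tool x"
    s=bot.get_state(); q=s["ee_rot"]; M=R.from_quat(q[[1,2,3,0]]).as_matrix()
    a=np.degrees(np.arctan2(M[1,0],M[0,0])); yaw=a if yaw is None else yaw
    c,w=np.cos(np.radians(yaw)),np.sin(np.radians(yaw)); T=np.array([[c,w,0],[w,-c,0],[0,0,-1]])
    print("t",round(s["t"],2),"pos",s["eef_pos"].round(4),"yaw",a.round(1),"j6",s["joint_positions"][5].round(2),"F",s["force"].round(1),"open",round(s["opening"],3),"grip",round(s["finger_force"],1))
    print("dp",(M.T@(np.array([x,y,z])-s["eef_pos"])/.5).round(4),"dr",(R.from_matrix(M.T@T).as_rotvec()/(np.pi/2)).round(4))
E
A='{"gripper":[1,1,1,1,1],"dp":[[0.05,-0.053,0],[0.1,-0.105,0],[0.15,-0.158,0],[0.2,-0.21,0],[0.24,-0.258,0]],"dr":[[0,0,0],[0,0,0],[0,0,0],[0,0,0],[0,0,0]]}' ; unset A
python3 -m pendant '{"gripper":[1,1,1,1,1],"dp":[[0.05,-0.053,0],[0.1,-0.105,0],[0.15,-0.158,0],[0.2,-0.21,0],[0.24,-0.258,0]],"dr":[[0,0,0],[0,0,0],[0,0,0],[0,0,0],[0,0,0]]}' 40
python3 -m pendant '{"gripper":[1,1,1,1,1],"dp":[[0.05,-0.053,0],[0.1,-0.105,0],[0.15,-0.158,0],[0.2,-0.21,0],[0.24,-0.258,0]],"dr":[[0,0,0],[0,0,0],[0,0,0],[0,0,0],[0,0,0]]}'
python3 -m pendant '{"gripper":[1,1,1,1,1],"dp":[[0.05,-0.053,0],[0.1,-0.105,0],[0.15,-0.158,0],[0.2,-0.21,0],[0.24,-0.258,0]],"dr":[[0,0,0],[0,0,0],[0,0,0],[0,0,0],[0,0,0]]}'
python3 -m pendant '{"gripper":[1,1,1,1,1],"dp":[[0.05,-0.053,0],[0.1,-0.105,0],[0.15,-0.158,0],[0.2,-0.21,0],[0.24,-0.258,0]],"dr":[[0,0,0],[0,0,0],[0,0,0],[0,0,0],[0,0,0]]}'
python3 -c "
from h import *
to(.480,.108,.152)"
```

```text
t: 0.52
eef_pos: [0.3213, -0.3943, 0.2415]
ee_rot: [-0.001, 0.976, 0.22, 0.0]
force: [1.1, -1.2, 0.4]
opening: 1.002
finger_force: 0.0
t: 0.93
eef_pos: [0.3742, -0.2265, 0.2419]
ee_rot: [-0.0, 0.976, 0.22, 0.0]
force: [0.5, 0.2, -0.4]
opening: 0.999
finger_force: 0.0
t: 1.35
eef_pos: [0.4274, -0.0586, 0.2421]
ee_rot: [-0.0, 0.976, 0.22, 0.0]
force: [0.1, 0.0, -0.7]
opening: 1.001
finger_force: 0.0
t: 1.77
eef_pos: [0.4806, 0.1094, 0.242]
ee_rot: [-0.0, 0.976, 0.22, -0.0]
force: [0.8, -0.0, 0.1]
opening: 0.996
finger_force: 0.0
t 1.77 pos [0.4806 0.1094 0.242 ] yaw 25.4 j6 1.21 F [ 0.8 -0.   0.1] open 0.996 grip 0.0
dp [-0.0023  0.0021  0.1799] dr [-0.0002 -0.      0.    ]
```

```bash

python3 -m pendant '{"gripper":[1,1,1,1,1],"dp":[[-0.002,0.002,0.05],[-0.002,0.002,0.1],[-0.002,0.002,0.15],[-0.002,0.002,0.18],[-0.002,0.002,0.18]],"dr":[[0,0,0],[0,0,0],[0,0,0],[0,0,0],[0,0,0]]}' 40 >/dev/null
python3 -m pendant '{"gripper":[-1,-1,-1,-1,-1],"dp":[[0,0,0],[0,0,0],[0,0,0],[0,0,0],[0,0,0]],"dr":[[0,0,0],[0,0,0],[0,0,0],[0,0,0],[0,0,0]]}'
python3 -m pendant '{"gripper":[-1,-1,-1,-1,-1],"dp":[[0,0,0],[0,0,0],[0,0,0],[0,0,-0.03],[0,0,-0.06]],"dr":[[0,0,0],[0,0,0],[0,0,0],[0,0,0],[0,0,0]]}'
python3 -m pendant '{"gripper":[-1,-1,-1,-1,-1],"dp":[[0,0,-0.05],[0,0,-0.1],[0,0,-0.15],[0,0,-0.2],[0,0,-0.2]],"dr":[[0,0,0],[0,0,0],[0,0,0],[0,0,0],[0,0,0]]}'
python3 -c "
from h import *
to(.630,-.273,.28)"
```

```text
t: 2.6
eef_pos: [0.4815, 0.1059, 0.1543]
ee_rot: [0.0, 0.976, 0.22, 0.002]
force: [0.2, 0.4, 3.6]
opening: 0.481
finger_force: 40.6
t: 3.02
eef_pos: [0.4788, 0.1057, 0.1816]
ee_rot: [-0.0, 0.976, 0.22, -0.001]
force: [0.8, -0.6, -0.3]
opening: 0.481
finger_force: 40.4
t: 3.43
eef_pos: [0.483, 0.1061, 0.2885]
ee_rot: [0.001, 0.976, 0.22, 0.005]
force: [1.3, -0.1, 0.9]
opening: 0.478
finger_force: 40.4
t 3.43 pos [0.483  0.1061 0.2885] yaw 25.4 j6 1.2 F [ 1.3 -0.1  0.9] open 0.478 grip 40.4
dp [-0.0595  0.8109  0.0195] dr [ 0.0025 -0.0064 -0.    ]
```

```bash

python3 -m pendant '{"gripper":[-1,-1,-1,-1,-1],"dp":[[-0.006,0.08,0],[-0.012,0.16,0],[-0.018,0.24,0],[-0.024,0.32,0],[-0.03,0.4,0]],"dr":[[0,0,0],[0,0,0],[0,0,0],[0,0,0],[0,0,0]]}' >/dev/null
python3 -m pendant '{"gripper":[-1,-1,-1,-1,-1],"dp":[[-0.006,0.08,0],[-0.012,0.16,0],[-0.018,0.24,0],[-0.024,0.32,0],[-0.03,0.41,0]],"dr":[[0,0,0],[0,0,0],[0,0,0],[0,0,0],[0,0,0]]}' 
python3 -c "
from h import *
p,d=cap('top');save('t1.png',p);P=pts('top',d)
np.savez('top1.npz',p=p,d=d)
save('shaft.png',cv2.resize(p[205:285,230:340],None,fx=7,fy=7,interpolation=cv2.INTER_CUBIC))
to(.630,-.273,.06)"
```

```text
t: 4.27
eef_pos: [0.6249, -0.2713, 0.2806]
ee_rot: [-0.001, 0.976, 0.22, -0.001]
force: [0.4, 0.5, -0.2]
opening: 0.481
finger_force: 40.6
t 4.32 pos [ 0.6266 -0.2797  0.2792] yaw 25.1 j6 0.61 F [ 3.  -5.2 -0.5] open 0.482 grip 40.7
dp [ 0.0129 -0.0117  0.4382] dr [0.0036 0.0015 0.    ]
```

View pics/shaft.png

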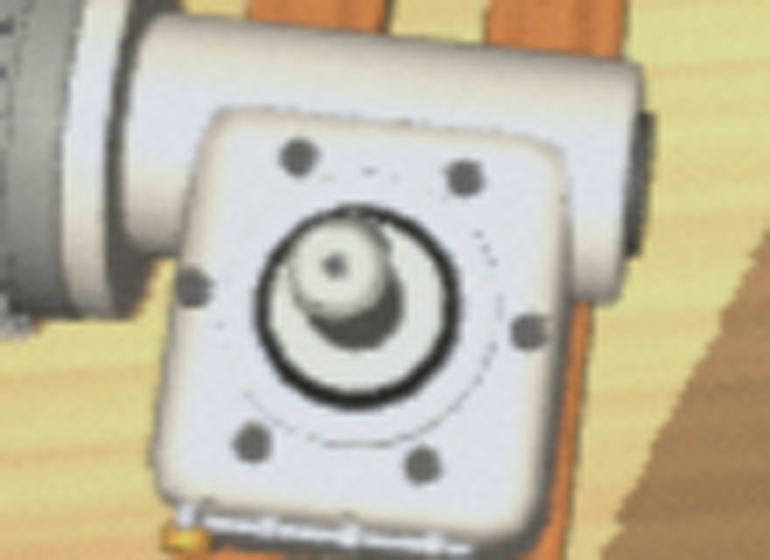

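The shaft tip is at (337,265) and the shoulder centre at (357,307). A possible key shows as a lighter sliver near (375,225). I'll drop the cap first, then check the key in the scene view.

```bash

python3 -m pendant '{"gripper":[-1,-1,-1,-1,-1],"dp":[[0.005,-0.005,0.07],[0.005,-0.005,0.14],[0.005,-0.005,0.21],[0.005,-0.005,0.28],[0.005,-0.005,0.34]],"dr":[[0,0,0],[0,0,0],[0,0,0],[0,0,0],[0,0,0]]}' >/dev/null
python3 -m pendant '{"gripper":[-1,-1,-1,-1,-0.5],"dp":[[0,0,0.05],[0,0,0.1],[0,0,0.1],[0,0,0.1],[0,0,0.1]],"dr":[[0,0,0],[0,0,0],[0,0,0],[0,0,0],[0,0,0]]}' 
python3 -m pendant '{"gripper":[0.3,0.5,0.5,0.5,0.5],"dp":[[0,0,0],[0,0,0],[0,0,0],[0,0,0],[0,0,0]],"dr":[[0,0,0],[0,0,0],[0,0,0],[0,0,0],[0,0,0]]}' 
python3 -m pendant '{"gripper":[0.5,0.5,0.5,0.5,0.5],"dp":[[0,0,-0.06],[0,0,-0.14],[0,0,-0.21],[0,0,-0.28],[0,0,-0.3]],"dr":[[0,0,0],[0,0,0],[0,0,0],[0,0,0],[0,0,0]]}' 
python3 - <<'E'
from h import *
p,d=cap('scene');save('s1.png',p)
q,d2=cap('top');save('t2.png',q)
a=cv2.resize(p[225:295,325:405],(400,350),interpolation=cv2.INTER_CUBIC)
b=cv2.resize(p[180:290,130:250],(382,350),interpolation=cv2.INTER_AREA)
save('c1.png',np.hstack([a,b]))
# key: top-view rays; crop px ->image
f=lambda u,v:((u+.5)/7-.5+230,(v+.5)/7-.5+205)
c=ray('top',*f(337,265),.172);print('tip',c)
print('shoulder',ray('top',*f(357,307),.112))
k=ray('top',*f(375,225),.160);print('key',k,np.degrees(np.arctan2(k[1]-c[1],k[0]-c[0])),np.hypot(*(k-c)[:2]))
g=lambda u,v:((u+.5)/8-.5+365,(v+.5)/8-.5+235)
h=ray('top',*g(293,242),.035);k=ray('top',*g(273,182),.035);print('keyway',h,np.degrees(np.arctan2(k[1]-h[1],k[0]-h[0])),np.hypot(*(k-h)[:2]))
E
```

```text
t: 5.15
eef_pos: [0.6269, -0.2666, 0.0632]
ee_rot: [0.0, 0.976, 0.22, 0.0]
force: [-0.0, -0.7, 0.3]
opening: 0.481
finger_force: 40.7
t: 5.57
eef_pos: [0.6268, -0.2667, 0.0633]
ee_rot: [0.0, 0.976, 0.22, 0.001]
force: [-0.2, 1.0, -0.1]
opening: 0.751
finger_force: 0.0
t: 5.98
eef_pos: [0.6297, -0.2682, 0.2207]
ee_rot: [0.004, 0.976, 0.22, 0.005]
force: [1.1, -0.6, 1.3]
opening: 0.752
finger_force: 0.0
tip [0.48141354 0.10834071 0.172     ]
shoulder [0.48206326 0.10944549 0.112     ]
key [0.49306871 0.09959556 0.16      ] -36.8817584878864 0.014571222195325868
keyway [ 0.44475548 -0.11853177  0.035     ] 12.011170368322018 0.015599723310477794
```

View pics/c1.png

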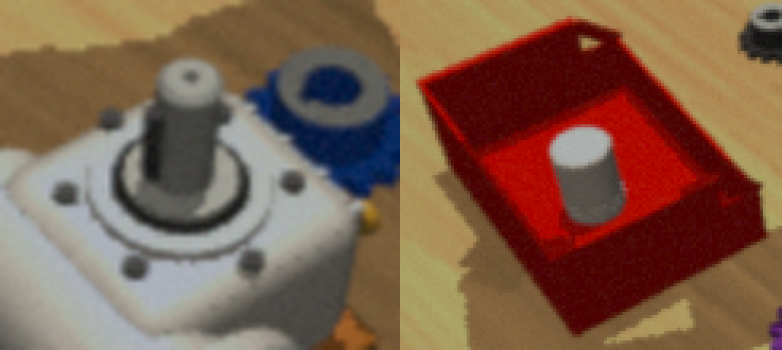

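The cap stands in the bin. The scene view confirms the key on the shaft's left side at crop (152,148), which fits a direction of about -37°. The keyway is at about +12°, so the sprocket needs a turn of roughly -49°.

```bash

python3 -c "
from h import *
print(bot.tips_ahead)
to(.5,-.163,.15,60)"
```

```text
0.011
t 6.08 pos [ 0.6286 -0.2676  0.2172] yaw 25.4 j6 0.62 F [-0.1  0.8 -0.2] open 0.753 grip 0.0
dp [-0.1433 -0.3002  0.1316] dr [ 0.0053 -0.0018 -0.3847]
```

```bash

python3 -m pendant '{"gripper":[1,1,1,1,1],"dp":[[-0.028,-0.06,0],[-0.057,-0.12,0.03],[-0.086,-0.18,0.06],[-0.115,-0.24,0.1],[-0.143,-0.3,0.13]],"dr":[[0,0,-0.075],[0,0,-0.15],[0,0,-0.225],[0,0,-0.3],[0,0,-0.375]]}' 
python3 -c "
from h import *
to(.4447,-.1185,.10,70)"
```

```text
t: 6.5
eef_pos: [0.4936, -0.1595, 0.143]
ee_rot: [-0.003, 0.868, 0.496, -0.002]
force: [-0.7, 0.3, -0.2]
opening: 0.995
finger_force: 0.0
t 6.5 pos [ 0.4936 -0.1595  0.143 ] yaw 59.4 j6 0.09 F [-0.7  0.3 -0.2] open 0.995 grip 0.0
dp [ 0.0208 -0.1254  0.0868] dr [-4.000e-03 -1.000e-04 -1.173e-01]
```

```bash

python3 -m pendant '{"gripper":[1,1,1,1,1],"dp":[[0.01,-0.06,0.04],[0.0208,-0.125,0.087],[0.0208,-0.125,0.087],[0.0208,-0.125,0.087],[0.0208,-0.125,0.087]],"dr":[[0,0,-0.06],[0,0,-0.117],[0,0,-0.117],[0,0,-0.117],[0,0,-0.117]]}' >/dev/null
python3 -c "
from h import *
to(.4447,-.1185,.021,70)"
```

```text
t 6.92 pos [ 0.4479 -0.12    0.1021] yaw 69.6 j6 -0.06 F [ 0.6  0.2 -0.1] open 1.002 grip 0.0
dp [ 0.0005 -0.0067  0.1623] dr [-0.0017 -0.     -0.0041]
```

```bash

python3 -m pendant '{"gripper":[1,1,1,1,1],"dp":[[0,-0.003,0.05],[0,-0.004,0.1],[0,-0.004,0.14],[0,-0.004,0.16],[0,-0.004,0.16]],"dr":[[0,0,0],[0,0,0],[0,0,0],[0,0,0],[0,0,0]]}' >/dev/null
python3 -m pendant '{"gripper":[1,1,1,1,1],"dp":[[0,0,0],[0,0,0],[0,0,0],[0,0,0],[0,0,0]],"dr":[[0,0,0],[0,0,0],[0,0,0],[0,0,0],[0,0,0]]}' 
python3 -c "
from h import *
to(.4447,-.1185,.021,70)"
```

```text
t: 7.75
eef_pos: [0.4481, -0.1202, 0.0248]
ee_rot: [0.001, 0.821, 0.571, 0.001]
force: [-0.3, -0.5, 0.2]
opening: 0.998
finger_force: 0.0
t 7.75 pos [ 0.4481 -0.1202  0.0248] yaw 69.7 j6 -0.06 F [-0.3 -0.5  0.2] open 0.998 grip 0.0
dp [ 0.0008 -0.0076  0.0077] dr [ 0.0014  0.0001 -0.0038]
```

```bash

python3 -m pendant '{"gripper":[1,1,1,1,1],"dp":[[0,-0.0075,0.006],[0,-0.0075,0.006],[0,-0.0075,0.006],[0,-0.0075,0.006],[0,-0.0075,0.006]],"dr":[[0,0,-0.004],[0,0,-0.004],[0,0,-0.004],[0,0,-0.004],[0,0,-0.004]]}' 60
python3 -m pendant '{"gripper":[-1,-1,-1,-1,-1],"dp":[[0,0,0],[0,0,0],[0,0,0],[0,0,0],[0,0,0]],"dr":[[0,0,0],[0,0,0],[0,0,0],[0,0,0],[0,0,0]]}' 60
python3 -m pendant '{"gripper":[-1,-1,-1,-1,-1],"dp":[[0,0,0],[0,0,0],[0,0,0],[0,0,0],[0,0,0]],"dr":[[0,0,0],[0,0,0],[0,0,0],[0,0,0],[0,0,0]]}' 
python3 -c "
from h import *
to(.4447,-.1185,.021,70)"
```

```text
t: 8.17
eef_pos: [0.4437, -0.1185, 0.0208]
ee_rot: [0.0, 0.819, 0.574, 0.0]
force: [-0.1, -0.1, 0.7]
opening: 1.002
finger_force: 0.0
t: 8.58
eef_pos: [0.4452, -0.1191, 0.0217]
ee_rot: [0.001, 0.819, 0.574, 0.001]
force: [0.8, -0.2, 5.3]
opening: 0.587
finger_force: 63.2
t: 9.0
eef_pos: [0.4451, -0.1191, 0.0217]
ee_rot: [0.001, 0.819, 0.574, 0.001]
force: [1.0, 0.3, 5.4]
opening: 0.586
finger_force: 63.4
t 9.0 pos [ 0.4451 -0.1191  0.0217] yaw 70.0 j6 -0.07 F [1.  0.3 5.4] open 0.586 grip 63.4
dp [ 0.0008 -0.0012  0.0013] dr [0.0019 0.0001 0.0001]
```

```bash

python3 -m pendant '{"gripper":[-1,-1,-1,-1,-1],"dp":[[0,0,-0.03],[0,0,-0.1],[0,0,-0.18],[0,0,-0.26],[0,0,-0.34]],"dr":[[0,0,0],[0,0,0],[0,0,0],[0,0,0],[0,0,0]]}' 100
python3 -m pendant '{"gripper":[-1,-1,-1,-1,-1],"dp":[[0,0,-0.06],[0,0,-0.1],[0,0,-0.1],[0,0,-0.1],[0,0,-0.1]],"dr":[[0,0,0.05],[0,0,0.1],[0,0,0.15],[0,0,0.2],[0,0,0.25]]}' 
python3 -c "
from h import *
to(.481,.1085,.24,21)"
```

```text
t: 9.42
eef_pos: [0.4406, -0.1172, 0.1893]
ee_rot: [-0.003, 0.819, 0.574, -0.002]
force: [0.7, -0.6, -5.5]
opening: 0.575
finger_force: 105.9
t: 9.83
eef_pos: [0.4416, -0.1176, 0.2385]
ee_rot: [-0.002, 0.916, 0.401, -0.002]
force: [0.5, 0.0, -6.2]
opening: 0.57
finger_force: 106.0
t 9.83 pos [ 0.4416 -0.1176  0.2385] yaw 47.3 j6 0.33 F [ 0.5  0.  -6.2] open 0.57 grip 106.0
dp [ 0.3858 -0.2488 -0.0025] dr [-0.003   0.002   0.2921]
```

```bash

python3 -m pendant '{"gripper":[-1,-1,-1,-1,-1],"dp":[[0.06,-0.039,-0.01],[0.12,-0.077,-0.01],[0.18,-0.116,-0.01],[0.24,-0.155,-0.01],[0.3,-0.194,-0.01]],"dr":[[0,0,0],[0,0,0],[0,0,0],[0,0,0],[0,0,0]]}' >/dev/null
python3 -m pendant '{"gripper":[-1,-1,-1,-1,-1],"dp":[[0.04,-0.027,0],[0.086,-0.055,0],[0.086,-0.055,0],[0.086,-0.055,0],[0.086,-0.055,0]],"dr":[[0,0,0.05],[0,0,0.1],[0,0,0.15],[0,0,0.22],[0,0,0.292]]}'  >/dev/null
python3 -m pendant '{"gripper":[-1,-1,-1,-1,-1],"dp":[[0,0,0],[0,0,0],[0,0,0],[0,0,0],[0,0,0]],"dr":[[0,0,0],[0,0,0],[0,0,0],[0,0,0],[0,0,0]]}' 
python3 - <<'E'
from h import *
to(.481,.1085,.20,21)
p,d=cap('scene');q,d2=cap('top');np.savez('n2.npz',p=p,q=q,d=d,d2=d2)
save('c2.png',np.hstack([cv2.resize(p[170:310,290:430],(400,400),interpolation=cv2.INTER_CUBIC),cv2.resize(q[170:310,210:350],(400,400),interpolation=cv2.INTER_CUBIC)]))
E
```

```text
t: 11.08
eef_pos: [0.482, 0.1077, 0.2454]
ee_rot: [-0.0, 0.983, 0.184, -0.0]
force: [0.3, -0.5, -6.1]
opening: 0.574
finger_force: 106.2
t 11.08 pos [0.482  0.1077 0.2454] yaw 21.3 j6 1.28 F [ 0.3 -0.5 -6.1] open 0.574 grip 106.2
dp [-0.0012 -0.0023  0.0908] dr [-0.0002  0.0006  0.0029]
```

View pics/c2.png

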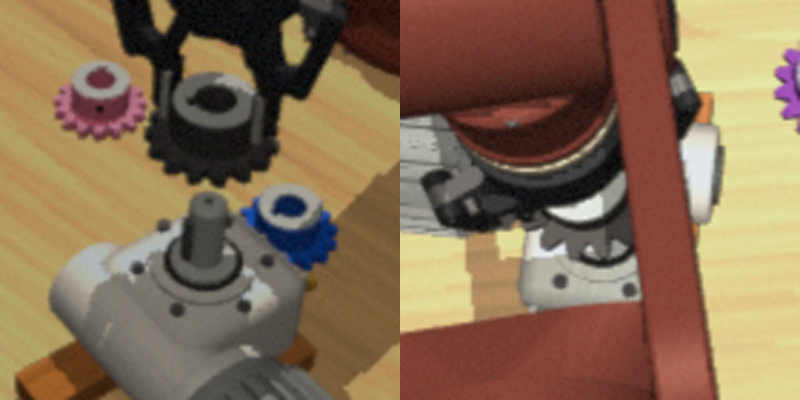

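The sprocket is held level above the shaft, with its bore at crop (212,100) and the keyway on its left near (190,103). An enlarged view will give both angles more accurately.

```bash
python3 - <<'E'
from h import *
p=np.load('n2.npz')['p']
a=cv2.resize(p[193:218,348:383],None,fx=16,fy=16,interpolation=cv2.INTER_CUBIC)
b=cv2.resize(p[235:272,350:380],None,fx=11,fy=11,interpolation=cv2.INTER_CUBIC)
h=max(a.shape[0],b.shape[0]);f=lambda x:np.pad(x,((0,h-x.shape[0]),(0,0),(0,0)))
o=np.hstack([f(a),f(b)[:, :240]]); o=np.clip(o.astype(float)*1.7,0,255).astype(np.uint8);save('c3.png',o);print(o.shape)
E
```

```text
(407, 800, 3)
```

View pics/c3.png

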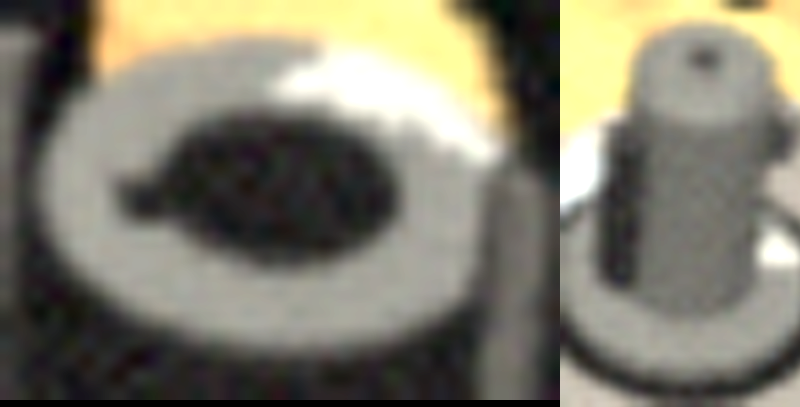

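```bash
python3 - <<'E'
from h import *
g=lambda u,v:((u+.5)/16-.5+348,(v+.5)/16-.5+193)
h=ray('scene',*g(283,186),.2587)
for u,v in((125,193),(135,197),(150,197)):
    k=ray('scene',*g(u,v),.2587);print('keyway',h,np.degrees(np.arctan2(k[1]-h[1],k[0]-h[0])),np.hypot(*(k-h)[:2]))
# shaft key root, z .124 bottom of dark face in right panel
f=lambda u,v:((u-560+.5)/11-.5+350,(v+.5)/11-.5+235)
c=ray('scene',*f(705,74),.172);print('tip',c)
for u,v in((600,275),(636,288)):
    k=ray('scene',*f(u,v),.124);print(k,np.degrees(np.arctan2(*(k-c)[1::-1])),np.hypot(*(k-c)[:2]))
for u,v in((612,130),(640,128)):
    k=ray('scene',*f(u,v),.160);print(k,np.degrees(np.arctan2(*(k-c)[1::-1])),np.hypot(*(k-c)[:2]))
to(.481,.1085,.2,21)
E
```

```text
keyway [0.48437436 0.11070962 0.2587    ] -42.06232821380364 0.0168378070513365
keyway [0.48437436 0.11070962 0.2587    ] -39.51014191144004 0.0158813001424595
keyway [0.48437436 0.11070962 0.2587    ] -38.80472700508984 0.014307085162235786
tip [0.48537077 0.11405031 0.172     ]
[0.49673301 0.10441459 0.124     ] -40.29954006541806 0.014897902253699703
[0.49471781 0.11084681 0.124     ] -18.918075595274647 0.009880759597845477
[0.4966315  0.10432223 0.16      ] -40.82356338538158 0.014880846691651437
[0.49302763 0.10739821 0.16      ] -40.983371933225094 0.01014286873882665
t 11.18 pos [0.4822 0.1077 0.2458] yaw 21.2 j6 1.28 F [-0.2  0.2 -4.2] open 0.578 grip 106.2
dp [-0.0018 -0.0023  0.0915] dr [-0.0001  0.0001  0.0027]
```

```bash

python3 -m pendant '{"gripper":[-1,-1,-1,-1,-1],"dp":[[-0.002,-0.0025,0.02],[-0.002,-0.0025,0.05],[-0.002,-0.0025,0.08],[-0.002,-0.0025,0.09],[-0.002,-0.0025,0.09]],"dr":[[0,0,0],[0,0,0],[0,0,0],[0,0,0],[0,0,0]]}'
python3 -m pendant '{"gripper":[-1,-1,-1,-1,-1],"dp":[[0,0,0.005],[0,0,0.01],[0,0,0.015],[0,0,0.02],[0,0,0.02]],"dr":[[0,0,0],[0,0,0],[0,0,0],[0,0,0],[0,0,0]]}'
python3 -c "
from h import *
to(.481,.1085,.1817,21)"
```

```text
t: 11.6
eef_pos: [0.479, 0.1085, 0.1983]
ee_rot: [-0.0, 0.983, 0.184, -0.003]
force: [-0.4, 0.2, -5.4]
opening: 0.577
finger_force: 106.1
t: 12.02
eef_pos: [0.4808, 0.1087, 0.1906]
ee_rot: [-0.0, 0.983, 0.184, -0.0]
force: [-0.9, -0.3, -6.0]
opening: 0.575
finger_force: 106.2
t 12.02 pos [0.4808 0.1087 0.1906] yaw 21.2 j6 1.28 F [-0.9 -0.3 -6. ] open 0.575 grip 106.2
dp [0.0002 0.0005 0.0179] dr [-0.0001  0.0001  0.0025]
```

```bash

python3 -m pendant '{"gripper":[-1,-1,-1,-1,-1],"dp":[[0,0,0.006],[0,0,0.012],[0,0,0.018],[0,0,0.022],[0,0,0.022]],"dr":[[0,0,0],[0,0,0],[0,0,0],[0,0,0],[0,0,0]]}'
python3 -c "
from h import *
to(.481,.1085,.1417)
print(bot.get_state()['moment'].round(2))"
```

```text
t: 12.43
eef_pos: [0.4813, 0.1089, 0.1808]
ee_rot: [-0.0, 0.983, 0.184, 0.0]
force: [-2.3, 0.2, 0.9]
opening: 0.574
finger_force: 107.1
t 12.43 pos [0.4813 0.1089 0.1808] yaw 21.2 j6 1.28 F [-2.3  0.2  0.9] open 0.574 grip 107.1
dp [-0.0008  0.0006  0.0782] dr [-0.0001 -0.0004  0.    ]
[0.11 0.44 0.03]
```

The sprocket touches the key's end at the predicted height. I'll push lightly and turn, counter-clockwise first.

```bash

python3 -m pendant '{"gripper":[-1,-1,-1,-1,-1],"dp":[[0,0,0.004],[0,0,0.005],[0,0,0.005],[0,0,0.005],[0,0,0.005]],"dr":[[0,0,0],[0,0,-0.03],[0,0,-0.06],[0,0,-0.09],[0,0,-0.12]]}' 
python3 -c "
from h import *
to(.481,.1085,.1417)
print(bot.get_state()['moment'].round(2))"
```

```text
t: 12.85
eef_pos: [0.4812, 0.1089, 0.1769]
ee_rot: [-0.0, 0.961, 0.277, 0.001]
force: [1.3, 0.2, -5.7]
opening: 0.577
finger_force: 106.1
t 12.85 pos [0.4812 0.1089 0.1769] yaw 32.2 j6 1.09 F [ 1.3  0.2 -5.7] open 0.577 grip 106.1
dp [-0.0009  0.0004  0.0703] dr [ 0.0002 -0.0009 -0.    ]
[ 0.06 -0.08  0.  ]
```

The force is gone at 4 mm below the key's end, so the key is engaged. Going down.

```bash

python3 -m pendant '{"gripper":[-1,-1,-1,-1,-1],"dp":[[0,0,0.012],[0,0,0.024],[0,0,0.036],[0,0,0.048],[0,0,0.06]],"dr":[[0,0,0],[0,0,0],[0,0,0],[0,0,0],[0,0,0]]}' 
python3 -m pendant '{"gripper":[-1,-1,-1,-1,-1],"dp":[[0,0,0.004],[0,0,0.008],[0,0,0.012],[0,0,0.014],[0,0,0.014]],"dr":[[0,0,0],[0,0,0],[0,0,0],[0,0,0],[0,0,0]]}' 
python3 -c "
from h import *
to(.481,.1085,.1417)
print(bot.get_state()['moment'].round(2))"
```

```text
t: 13.27
eef_pos: [0.4813, 0.109, 0.1467]
ee_rot: [-0.0, 0.961, 0.276, 0.001]
force: [0.9, 3.2, -2.9]
opening: 0.58
finger_force: 106.5
t: 13.68
eef_pos: [0.4814, 0.109, 0.142]
ee_rot: [-0.0, 0.961, 0.276, 0.0]
force: [-3.1, 4.5, 3.9]
opening: 0.576
finger_force: 107.4
t 13.68 pos [0.4814 0.109  0.142 ] yaw 32.0 j6 1.09 F [-3.1  4.5  3.9] open 0.576 grip 107.4
dp [-0.0012  0.0004  0.0006] dr [-0.0001 -0.0004  0.    ]
[0.46 0.37 0.05]
```

```bash

python3 -m pendant '{"gripper":[-1,-1,-1,-1,-1],"dp":[[0,0,0.003],[0,0,0.006],[0,0,0.006],[0,0,0.006],[0,0,0.006]],"dr":[[0,0,0],[0,0,0],[0,0,0],[0,0,0],[0,0,0]]}' 
python3 -m pendant '{"gripper":[0,0.5,0.8,0.8,0.8],"dp":[[0,0,0],[0,0,-0.004],[0,0,-0.006],[0,0,-0.006],[0,0,-0.006]],"dr":[[0,0,0],[0,0,0],[0,0,0],[0,0,0],[0,0,0]]}' 
python3 -m pendant '{"gripper":[0.8,0.8,0.8,0.8,0.8],"dp":[[0,0,-0.02],[0,0,-0.08],[0,0,-0.14],[0,0,-0.2],[0,0,-0.26]],"dr":[[0,0,0],[0,0,0],[0,0,0],[0,0,0],[0,0,0]]}' 
python3 -m pendant '{"gripper":[0.8,0.8,0.8,0.8,0.8],"dp":[[0,0.07,-0.05],[0,0.14,-0.05],[0,0.22,-0.05],[0,0.3,-0.05],[0,0.38,-0.05]],"dr":[[0,0,0],[0,0,0],[0,0,0],[0,0,0],[0,0,0]]}' 
python3 - <<'E'
from h import *
p,d=cap('scene');P=pts('scene',d);q,d2=cap('top');Q=pts('top',d2)
save('c4.png',np.hstack([cv2.resize(p[170:310,290:430],(400,400),interpolation=cv2.INTER_CUBIC),cv2.resize(q[170:310,210:350],(400,400),interpolation=cv2.INTER_CUBIC)]))
for n,X in(("s",P),("t",Q)):
    r=np.hypot(X[...,0]-.482,X[...,1]-.109)
    for a,b in((0,.009),(.017,.024),(.03,.036)):
        m=(r>a)&(r<b)&(X[...,2]>.11); print(n,a,m.sum(),np.percentile(X[m][:,2],[25,50,75]).round(4) if m.sum() else '')
E
```

```text
t: 14.1
eef_pos: [0.4815, 0.109, 0.1419]
ee_rot: [-0.0, 0.961, 0.276, -0.0]
force: [-10.1, 2.6, 19.3]
opening: 0.578
finger_force: 109.1
t: 14.52
eef_pos: [0.481, 0.1082, 0.1403]
ee_rot: [0.0, 0.961, 0.276, -0.0]
force: [0.4, -0.1, 0.2]
opening: 0.894
finger_force: 0.0
t: 14.93
eef_pos: [0.4806, 0.1084, 0.2719]
ee_rot: [0.0, 0.961, 0.276, -0.0]
force: [0.8, -0.1, -0.1]
opening: 0.898
finger_force: 0.0
t: 15.35
eef_pos: [0.5824, -0.0541, 0.2962]
ee_rot: [0.0, 0.961, 0.276, 0.0]
force: [0.8, 1.5, -0.0]
opening: 0.9
finger_force: 0.0
s 0 51 [0.1706 0.1714 0.1719]
s 0.017 152 [0.1536 0.1544 0.155 ]
s 0.03 224 [0.1267 0.128  0.1287]
t 0 85 [0.1703 0.1711 0.1721]
t 0.017 299 [0.1534 0.1543 0.1552]
t 0.03 356 [0.1269 0.1282 0.1292]
```

View pics/c4.png

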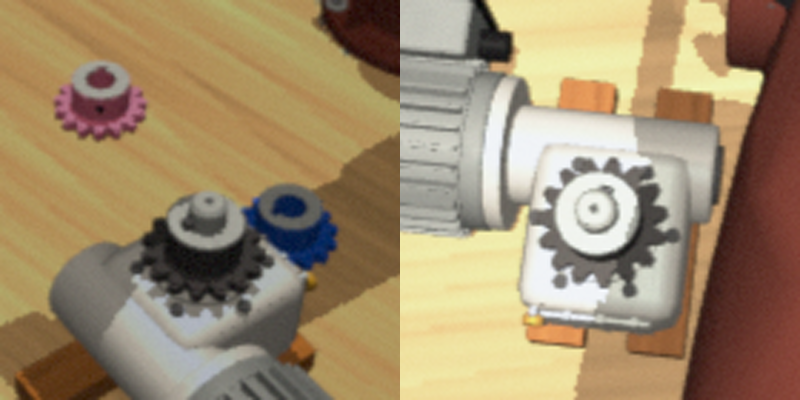

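The sprocket sits home and level: hub top at 0.154–0.155 m (expected 0.155), plate top at 0.128 m (expected 0.129), and the shaft tip 17 mm above the hub. The gripper is clear of everything, so I'm handing in.

```bash
python3 -m pendant '{"gripper":[0.8,0.8,0.8,0.8,0.8],"dp":[[0,0,0],[0,0,0],[0,0,0],[0,0,0],[0,0,0]],"dr":[[0,0,0],[0,0,0],[0,0,0],[0,0,0],[0,0,0]]}' >/dev/null; python3 -c "
from cell import bot
print(bot.job_done())"
```

```text
the job is handed in; nothing more can be done
None
```

I handed the job in after about 16 s of the 58 s allowed: the transport cap is in the red bin, and the larger sprocket is on the shaft, hub up, keyed and down against the shoulder to within about 1 mm; the hand-in returned no verdict.

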